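# Let one tin out of the gravity rack

## Robot

A 6-joint arm with a two-finger parallel gripper is mounted at the origin on a cart in front of the work surface, level with it; the furniture and walls round the work are solid. World frame = base frame: x ahead of the robot, y to its left, z up, the work surface at z = 0. Lengths are in m, angles in degrees, forces in N, time in s.
With the tool pointing down it reaches from about 0.3 to 0.75 m from the base axis. Payload 8.5 kg.
Tool frame: the origin (TCP) lies on the centre line of the jaws, within the pads' length; the fingertips stand 19 mm ahead of it and the grasp point (between the pads) is the TCP (env.tcp_to_tips is the z of the fingertips in the tool frame, in m); z points along the fingers, y is the line along which they close (so a half turn about z gives the same grasp; the last joint's range is limited). The gripper opens to 85 mm and grips with 20 to 120 N. Pads are 22 mm wide; open, the fingers measure 114 mm over their backs; the gripper's body (76 mm by 85 mm) begins 54 mm behind the grasp point. The pads swing forward as they close: fully open they stand 13 mm farther back than shut.
Start: joints at [-81.778, 21.807, 74.336, -0, 83.858, -12.336], TCP at [0.193, -0.515, 0.25] pointing down, gripper open.
Joint ranges: [-178.18, 178.18], [-50.72, 133.34], [12.68, 142.11], [-81.47, 261.47], [9.98, 163.14], [-165.26, 165.26]. Speed limits (degrees/s): [136.94, 136.94, 180, 180, 180, 180].

## Interface

Orientations are given as a 3x3 rotation matrix whose columns are the frame's x, y, z axes.
In Python, from rig import env gives the robot as it stands.
- The arm moves only by the tool servo_tool, never from a script. Its argument "steps" is a list of rows, each an object of numbers: "tx", "ty", "tz": the shift along the world's x, y, z in cm; "yaw": the turn about the world's z in degrees; "claw": the finger opening in cm, from 0 to 8.54. In form: [{"tx": .., "ty": .., "tz": .., "yaw": .., "claw": ..}, ...]. A call has 1 to 20 rows; each row shifts and turns the commanded pose from where the row before left it; what a row does not reach is not made up. A row lasts 1/10 s, in which the tool goes at most 50 mm and 8.59 degrees, less where a joint would pass 70% of its speed; a pose out of reach is approached as far as the arm can. A call with a gripper value outside its range is refused whole. The fingers move at their own pace and stop on an object; "newtons" is the grip in N (left out, the last holds). Time passes only in rows, so rows that do not move let the fingers close. It gives the time, the measured TCP pose, the force, the opening and the grip force at its end, in the units of the state.
- env.observe(): the state, without advancing time (a new reading comes with each control period).
- env.get_image(name): name is "scene" or "top" or "wrist"; returns (picture, depth): 400x640x3 uint8, red, green, blue; 400x640 float32, m along the optical axis (not along the pixel's ray), 0 where there is no reading.
- env.camera_model(name): a dict with "fovy" (degrees; the focal length in pixels is half the picture's height over the tangent of half this angle, whatever the lens; pixels are square), "cx", "cy" (the principal point, pixels), "T" (4x4, takes a point from camera to world coordinates). Camera axes: x right, y down, z forward; pixel columns grow to the right and rows downward; lengths in m; the calibration is good to about 2 mm. A picture is of the moment at which its call begins: read the wrist's pose just before it. camera_model takes no time and is no camera call; for the wrist camera it gives the pose at the moment of the call.
- env.close_job(): hands the job in; it is judged then, once.
The state is a dict: "time_s": time; "q": joint angles; "qvel": joint speeds; "joint_efforts": joint torques, N m; "position": TCP position; "tool_rot": TCP orientation; "ft_force": force on the tool from outside, world axes, zero at the start; "wrist_torque": the same for the moment, N m; "grip_width": finger opening in m; "gripper_force": force on a finger pad.
Only numpy, scipy, OpenCV 4.12 (cv2) and the standard library are available. Lean on these libraries where they do the work, as an engineer would, in place of code of your own. Each camera call takes 0.05 s, during which the arm holds its last target. There are 200 camera calls.

## Task

Push the small wooden tray along the worktop until its low side is snug against the wooden foot of the tin rack, under the outlet; then press the rack's lever pad right down so that the gate lifts and one tin rolls out into the tray, and let the pad come up again so that the gate holds the next tin back. Do it all by pushing and pressing: pick nothing up, do not touch the tins, let out only the one, and leave the other things on the worktop where they stand.

Things in the scene. Friction and masses are not known exactly. Their poses are not given: they have to be found in the camera images.
- rack: Gravity-feed tin rack, fixed: wooden foot board (265 x 110 x 18 mm) carrying a sloping aluminium chute with three tins lying on their sides. Origin: on the worktop, middle of the board's front end face. z up; +x runs from that face back along the rack, uphill (board: x 0 to 265, y -55 to 55 mm); outlet towards -x; +y is the side with the lever pad (the robot's side). Up to 160 mm high.
- rack_outlet (a point): Middle of the edge of the outlet's lip, where the chute floor ends: 18 mm in front of the foot board's face (rack x = -18 mm), top 34 mm and underside 30 mm above the worktop, 71 mm wide. The tray's low wall fits beneath it.
- lever (a joint): Rocking lever hung on two pins beside the chute (along rack y, at rack x 34 mm, 103 mm up), rad. 0: rest, pad up, gate plate down before the first tin. 0.8: pad fully down on its stop, gate lifted (a tin passes by 0.7), while a rod behind the pins dips and holds the second tin. Sprung: the pad takes about 3 N, and up to 15 N beyond 0.4, where the rod pushes the tins behind back.
- lever_pad (a point): Middle of the top of the lever's ribbed thumb pad (54 mm along the rack, 52 across), on its rear arm, 96 mm to rack +y, beside the chute, only worktop below. Moves with the lever: 150 mm up at rest; fully down it is 72 mm lower and 10 mm farther to rack +x. Tilt up to 26 degrees. Tins' ends begin 67 mm from it towards rack -y, tops up to 142 mm up.
- tray: Loose wooden tray, 0.5 to 0.85 kg, 116 mm (its x) by 170 mm (its y), open on top; walls 8 mm thick, 45 mm high on three sides but only 22 mm on its +x side, which faces the rack. Origin: underside centre. Floor 6 mm thick. With its low side against the rack's foot, its origin is at rack x = -58 mm and the rack's lip is over its low wall.
- tin_1_centre (a point): Centre of the first tin (lowest, nearest the outlet, resting against the gate). Tins are 75 mm in diameter and 58 mm long, about 0.25 kg, and roll freely.
- tin_2_centre (a point): Centre of the second tin, uphill of the first; it must roll down to the gate and stay there.
- tin_3_centre (a point): Centre of the third tin, uphill of the second.
- opener: Bystander: bottle opener with a handle, 174 x 41 x 20 mm, lying by the tray; origin underside centre.
- jar_jam: Bystander: jam jar 69 mm across, 99 mm high; origin underside centre.
- salt_shaker: Bystander: salt shaker 44 mm across, 90 mm high; origin underside centre.
- pepper_mill: Bystander: wooden pepper mill 58 mm across, 160 mm high; origin underside centre.
- glass: Bystander: drinking glass 81 mm across, 92 mm high; origin underside centre.
- mug: Bystander: mug 88 mm across without its handle, 100 mm high; origin underside centre.
Not all that is in view belongs to the job. Leave any blue or turquoise look-alike of the part that bears tin_2_centre alone.

How it is judged:
By the outcome, as a careful person would: the job done as asked, in the order asked, and still so for the second after the job is handed in, with the robot touching nothing.
It also fails if it takes over 48 s, if anything falls off the work surface, if the arm or the gripper's body presses on something with over 40 N, if the wrist force passes 120 N, or if a joint passes its speed limit or range.

## Working session

There is one attempt and no reset: what is moved stays moved. The work goes in short steps, Python scripts to look and compute and a tool call to move; the robot and the scene stay as the last step left them, time stands still between calls to the robot, and variables do not carry over. Pictures are saved under pics/ and viewed, at most 10 in all, crops included, and the job is handed in when it is done.

Besides the shell and the picture viewer there is one more tool, called after "Call:" by a JSON object that holds its "op" and its "data", one argument or row to a line. servo_tool: Moves the arm, as the interface text tells. Its arguments: {"type":"object","properties":{"steps":{"type":"array"},"newtons":{"type":"number"}},"required":["steps"]}

```bash
mkdir -p pics; ls; cat > h.py <<'E'
import numpy as np,cv2
from rig import env
def cam(n):
    m=env.camera_model(n); im,d=env.get_image(n); f=im.shape[0]/2/np.tan(np.radians(m['fovy'])/2)
    return im,d,m,f
def pts(d,m,f):
    v,u=np.mgrid[:d.shape[0],:d.shape[1]]
    P=np.stack([(u-m['cx'])/f*d,(v-m['cy'])/f*d,d],-1)
    T=np.array(m['T']); return P@T[:3,:3].T+T[:3,3]
def ray(u,v,m,f,z):
    T=np.array(m['T']); r=T[:3,:3]@[(u-m['cx'])/f,(v-m['cy'])/f,1]; o=T[:3,3]
    return o+r*(z-o[2])/r[2]
E
python3 - <<'E'
from h import *
for n in('top','scene'):
    im,d,m,f=cam(n); cv2.imwrite(f'pics/{n}0.png',im[...,::-1]); np.savez(f'{n}0.npz',im=im,d=d,T=m['T'],cx=m['cx'],cy=m['cy'],f=f)
    print(n,f,np.round(m['T'],3).tolist(),(d>0).mean())
s=env.observe(); print(s['time_s'],s['position'],s['ft_force'],s['tool_rot'])
E
```

```text
pics
top 377.18843522551583 [[-0.02, -0.981, 0.194, 0.443], [-0.999, 0.025, 0.025, 0.235], [-0.029, -0.193, -0.981, 1.045], [0.0, 0.0, 0.0, 1.0]] 0.996296875
scene 374.4682471246801 [[-0.774, -0.289, 0.564, -0.06], [-0.633, 0.321, -0.705, 1.073], [0.023, -0.902, -0.431, 0.643], [0.0, 0.0, 0.0, 1.0]] 0.9825390625
0.1 [ 0.19309595 -0.51474755  0.24978832] [-0.6795576   0.55783359  1.15561675] [[ 9.36310417e-01  3.51173414e-01 -1.89864721e-04]
 [ 3.51173361e-01 -9.36309585e-01  1.27738267e-03]
 [ 2.70810676e-04 -1.26270214e-03 -9.99999166e-01]]
```

View pics/top0.png

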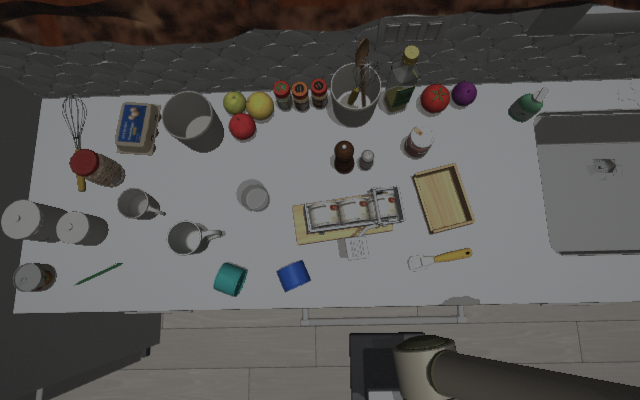

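View pics/scene0.png

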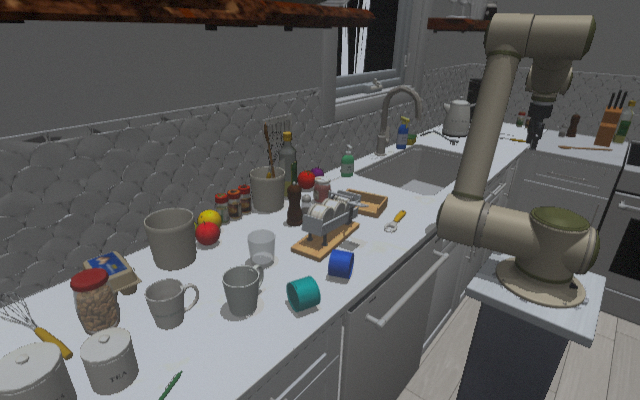

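The top view shows the rack (board around px 293–393, 205–240; pad near 357,248), with the outlet facing right. The tray is right of it at about (443,198), slightly turned, and the opener is below the tray at (440,260). The scene view confirms this layout. Next I'll measure these from both views.

```bash
python3 - <<'E'
from h import *
for n in('top','scene'):
    z=np.load(n+'0.npz'); im,d=z['im'],z['d']; P=pts(d,{k:z[k] for k in('T','cx','cy')},float(z['f']))
    hsv=cv2.cvtColor(im,cv2.COLOR_RGB2HSV)
    warm=(hsv[...,0]<28)&(hsv[...,1]>70)
    X,Y,Z=P[...,0],P[...,1],P[...,2]
    print(n,'tabletop z',np.median(Z[(abs(Z)<.02)&(X>.3)&(X<.7)&(abs(Y)<.6)]))
    def rect(msk,l):
        k,lab,st,c=cv2.connectedComponentsWithStats(msk.astype(np.uint8)); 
        i=1+np.argmax(st[1:,4]); m=lab==i
        q=P[m]; r=cv2.minAreaRect((q[:,:2]*1000).astype(np.float32))
        print(l,st[i],np.round(r[0],1),np.round(r[1],1),round(r[2],1),'z',np.round(np.percentile(q[:,2],[5,50,95]),3)); print('  ',np.round(cv2.boxPoints(r)).tolist())
    roi=(X>.25)&(X<.75)
    if n=='top': print(np.round(P[198,443],3),np.round(P[248,357],3),np.round(P[236,310],3),np.round(P[260,455],3))
    c=P[198,443] if n=='top' else c; b=P[236,310] if n=='top' else b
    near=lambda p,r:np.hypot(X-p[0],Y-p[1])<r
    rect(warm&near(c,.15)&(Z>.0)&(Z<.06)&(X>c[0]-.11),'tray')
    rect(warm&near(c,.15)&(Z>.037)&(Z<.055)&(X>c[0]-.11),'tray hi')
    rect(warm&near(b,.3)&(Z>.01)&(Z<.03)&(Y>c[1]+.09),'board')
    rect((Z>.135)&(Z<.165)&near(P[248,357] if n=='top' else pad,.06),'pad')
    pad=P[248,357] if n=='top' else pad
im=np.load('top0.npz')['im'][120:290,270:490,::-1]
cv2.imwrite('pics/c1.png',cv2.resize(cv2.convertScaleAbs(im,alpha=1.3),None,fx=3.5,fy=3.5,interpolation=cv2.INTER_CUBIC))
E
```

```text
top tabletop z 0.0006102612696943233
[ 0.65  -0.07   0.001] [0.506 0.184 0.154] [0.55  0.303 0.017] [ 0.478 -0.089  0.003]
tray [ 413  164   62   69 2540] [644.2 -61.1] [168.9 116.2] 13.4 z [0.004 0.008 0.045]
   [[549.0, -24.0], [575.0, -137.0], [740.0, -98.0], [713.0, 15.0]]
tray hi [415 164  60  69 432] [644.3 -61.5] [168.9 115.1] 13.3 z [0.038 0.044 0.048]
   [[549.0, -25.0], [575.0, -137.0], [740.0, -98.0], [713.0, 14.0]]
board [298 227  66  18 219] [552.2 246.7] [ 23.9 182.2] 7.5 z [0.015 0.018 0.022]
   [[529.0, 335.0], [552.0, 155.0], [576.0, 158.0], [552.0, 339.0]]
pad [345 229  24  32 497] [514.8 185.4] [68.7 51.7] 7.2 z [0.14  0.151 0.159]
   [[477.0, 207.0], [484.0, 155.0], [552.0, 164.0], [546.0, 215.0]]
scene tabletop z 4.637533732476662e-05
tray [346 189  41  29 522] [637.7 -60.4] [167.7 125.3] 14.5 z [0.004 0.018 0.043]
   [[541.0, -21.0], [572.0, -142.0], [735.0, -100.0], [703.0, 21.0]]
tray hi [377 196  10  13  43] [563.6 -79.2] [ 24.9 114.2] 25.4 z [0.038 0.043 0.046]
   [[528.0, -33.0], [577.0, -136.0], [599.0, -125.0], [550.0, -22.0]]
board [291 222  68  37 923] [593.6 218.4] [107.9 263.7] 7.1 z [0.013 0.018 0.02 ]
   [[524.0, 343.0], [556.0, 81.0], [663.0, 94.0], [631.0, 356.0]]
pad [347 201  22   6  73] [502.6 187.7] [50.2 48.9] 6.4 z [0.142 0.154 0.158]
   [[475.0, 209.0], [480.0, 161.0], [530.0, 166.0], [525.0, 215.0]]
```

View pics/c1.png

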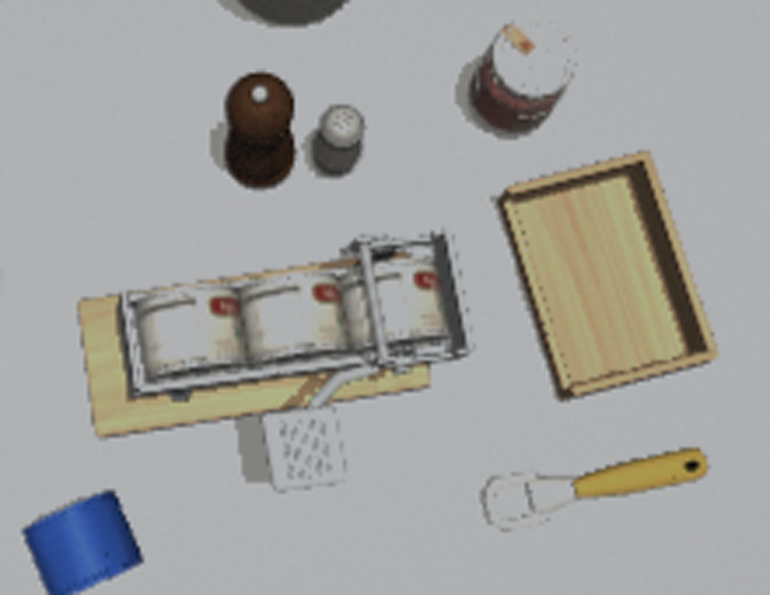

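The crop shows the tray's dark low-wall edge at left facing the outlet, the pad at crop (303,448), and the board's front near corner at crop (428,385). I'll check that corner by ray, and check clearances.

```bash
python3 - <<'E'
from h import *
z=np.load('top0.npz'); m={k:z[k] for k in('T','cx','cy')}; f=float(z['f'])
for l,u,v,h in[('front near corner',270+429/3.5,120+386/3.5,.018),('rear near corner',270+98/3.5,120+436/3.5,.018),('rear far',270+80/3.5,120+300/3.5,.018)]: print(l,ray(u,v,m,f,h).round(4))
P=pts(z['d'],m,f); X,Y,Z=P[...,0],P[...,1],P[...,2]
for l,w in[('faucet',(Y<-.2)&(Y>-.75)&(Z>.1)&(X>.4)&(X<.85)),('opener',(Z>.006)&(X>.42)&(X<.53)&(Y>-.2)&(Y<.1))]:
    print(l,w.sum(), P[w].min(0).round(3) if w.any() else'',P[w].max(0).round(3) if w.any() else '')
# tin heights: circles of pad centre from two views are consistent; lip
w=(abs(X-.6)<.08)&(Y>.03)&(Y<.13)&(Z>.025)
print('front of chute',np.percentile(Y[w],[0,1,3]).round(3))
print(env.tcp_to_tips, env.observe()['grip_width'])
# tray low wall line: points z .015-.03 near low side
R=np.array([-.121,.993])
hsv=cv2.cvtColor(z['im'],cv2.COLOR_RGB2HSV)
s=np.load('scene0.npz'); Q=pts(s['d'],{k:s[k] for k in('T','cx','cy')},float(s['f'])); hs=cv2.cvtColor(s['im'],cv2.COLOR_RGB2HSV)
w=(hs[...,0]<28)&(hs[...,1]>70)&(abs(Q[...,2]-.018)<.004)&(abs(Q[...,0]-.6)<.09)&(Q[...,1]>.05)&(Q[...,1]<.4)
print(w.sum(), Q[w][:,:2]@R[:,None][:,0].min() if 0 else np.percentile(Q[w][:,:2]@R,[0,1,99,100]).round(4), np.percentile(Q[w][:,:2]@np.array([-.993,-.121]),[0,1,99,100]).round(4))
E
```

```text
front near corner [0.5608 0.0775 0.018 ]
rear near corner [0.5278 0.3356 0.018 ]
rear far [0.6357 0.3492 0.018 ]
faucet 0  
opener 541 [ 0.425 -0.158  0.006] [0.51 0.04 0.02]
front of chute [0.061 0.064 0.066]
0.019 0.08518459135463696
854 [0.013  0.0223 0.2743 0.2768] [-0.6697 -0.6667 -0.5625 -0.5621]
```

Call:
{"op": "servo_tool", "data": {
  "steps": [
    {"tx": 2, "ty": 1.5, "yaw": 4},
    {"tx": 3.6, "ty": 2.8, "yaw": 6.4},
    {"tx": 3.6, "ty": 2.8, "yaw": 6.4},
    {"tx": 3.6, "ty": 2.8, "yaw": 6.4},
    {"tx": 3.6, "ty": 2.8, "yaw": 6.4},
    {"tx": 3.6, "ty": 2.8, "yaw": 6.4},
    {"tx": 3.6, "ty": 2.8, "yaw": 6.4},
    {"tx": 3.6, "ty": 2.8, "yaw": 6.4},
    {"tx": 3.6, "ty": 2.8, "yaw": 6.4},
    {"tx": 3.6, "ty": 2.8, "yaw": 6.4},
    {"tx": 3.6, "ty": 2.8, "yaw": 6.4},
    {"tx": 3.6, "ty": 2.8, "yaw": 6.4},
    {"tx": 3.6, "ty": 2.8, "yaw": 6.4},
    {"tx": 2, "ty": 1.6, "yaw": 2},
    {},
    {}
  ]
}}

```text
invalid input at $.steps[0]: expected keys tx, ty, tz, yaw, claw
```

Call:
{"op": "servo_tool", "data": {
  "steps": [
    {"tx": 2, "ty": 1.5, "tz": 0, "yaw": 4, "claw": 8.5},
    {"tx": 3.6, "ty": 2.8, "tz": 0, "yaw": 6.4, "claw": 8.5},
    {"tx": 3.6, "ty": 2.8, "tz": 0, "yaw": 6.4, "claw": 8.5},
    {"tx": 3.6, "ty": 2.8, "tz": 0, "yaw": 6.4, "claw": 8.5},
    {"tx": 3.6, "ty": 2.8, "tz": 0, "yaw": 6.4, "claw": 8.5},
    {"tx": 3.6, "ty": 2.8, "tz": 0, "yaw": 6.4, "claw": 8.5},
    {"tx": 3.6, "ty": 2.8, "tz": 0, "yaw": 6.4, "claw": 8.5},
    {"tx": 3.6, "ty": 2.8, "tz": 0, "yaw": 6.4, "claw": 8.5},
    {"tx": 3.6, "ty": 2.8, "tz": 0, "yaw": 6.4, "claw": 8.5},
    {"tx": 3.6, "ty": 2.8, "tz": 0, "yaw": 6.4, "claw": 8.5},
    {"tx": 3.6, "ty": 2.8, "tz": 0, "yaw": 6.4, "claw": 8.5},
    {"tx": 3.6, "ty": 2.8, "tz": 0, "yaw": 6.4, "claw": 8.5},
    {"tx": 3.6, "ty": 2.8, "tz": 0, "yaw": 6.4, "claw": 8.5},
    {"tx": 2, "ty": 1.6, "tz": 0, "yaw": 2, "claw": 8.5},
    {"tx": 0, "ty": 0, "tz": 0, "yaw": 0, "claw": 8.5},
    {"tx": 0, "ty": 0, "tz": 0, "yaw": 0, "claw": 8.5}
  ]
}}

```text
time_s: 1.7
position: [0.665, -0.1478, 0.2496]
tool_rot: [[-0.231, 0.973, -0.001], [0.973, 0.231, 0.0], [0.001, -0.001, -1.0]]
ft_force: [-0.9, -0.9, -0.1]
grip_width: 0.0848
gripper_force: 0.0
```

```bash
python3 - <<'E'
from h import *
im,d,m,f=cam('wrist'); cv2.imwrite('pics/w1.png',im[...,::-1])
P=pts(d,m,f); X,Y,Z=P[...,0],P[...,1],P[...,2]
hsv=cv2.cvtColor(im,cv2.COLOR_RGB2HSV); warm=(hsv[...,0]<28)&(hsv[...,1]>70)
for l,w in[('tray',warm&(Z>.003)&(Z<.06)&(Y<.035)&(X>.53)),('board',warm&(abs(Z-.018)<.006)&(Y>.05)&(X<.68))]:
    print(l,w.sum())
    if w.sum()>50:
        r=cv2.minAreaRect((P[w][:,:2]*1000).astype(np.float32)); print(r,np.round(cv2.boxPoints(r)).tolist())
E
```

```text
tray 18118
((772.3745727539062, -210.59072875976562), (445.3626708984375, 488.94219970703125), 0.4311425983905792) [[548.0, 32.0], [552.0, -457.0], [997.0, -453.0], [993.0, 36.0]]
board 0
```

View pics/w1.png

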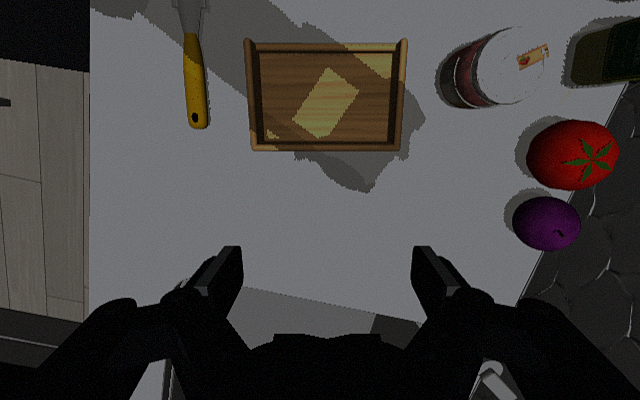

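The wrist view shows the tray squared to the gripper (249–405 px wide, back wall at row 148), with the fingers centred on it at 230 and 425. The space below the fingers is clear, so I'll descend and approach.

Call:
{"op": "servo_tool", "data": {
  "steps": [
    {"tx": 0, "ty": 0, "tz": -4, "yaw": 0, "claw": 8.5},
    {"tx": 0, "ty": 0, "tz": -5, "yaw": 0, "claw": 8.5},
    {"tx": 0, "ty": 0, "tz": -5, "yaw": 0, "claw": 8.5},
    {"tx": 0, "ty": 0, "tz": -4, "yaw": 0, "claw": 8.5},
    {"tx": 0, "ty": 0, "tz": -2.5, "yaw": 0, "claw": 8.5},
    {"tx": 0, "ty": 0, "tz": -1.3, "yaw": 0, "claw": 8.5},
    {"tx": 0, "ty": 0, "tz": 0, "yaw": 0, "claw": 8.5},
    {"tx": -0.23, "ty": 0.97, "tz": 0, "yaw": 0, "claw": 8.5},
    {"tx": -0.1, "ty": 0.4, "tz": 0, "yaw": 0, "claw": 8.5},
    {"tx": -0.1, "ty": 0.4, "tz": 0, "yaw": 0, "claw": 8.5},
    {"tx": 0, "ty": 0, "tz": 0, "yaw": 0, "claw": 8.5}
  ]
}}

```text
time_s: 2.85
position: [0.6611, -0.1297, 0.0334]
tool_rot: [[-0.232, 0.973, 0.002], [0.973, 0.232, -0.001], [-0.001, 0.001, -1.0]]
ft_force: [0.3, 1.1, -0.5]
grip_width: 0.0851
gripper_force: 0.0
```

Call:
{"op": "servo_tool", "data": {
  "steps": [
    {"tx": -0.06, "ty": 0.2, "tz": 0, "yaw": 0, "claw": 8.5},
    {"tx": -0.1, "ty": 0.4, "tz": 0, "yaw": 0, "claw": 8.5},
    {"tx": -0.15, "ty": 0.4, "tz": 0, "yaw": -0.35, "claw": 8.5},
    {"tx": -0.15, "ty": 0.4, "tz": 0, "yaw": -0.35, "claw": 8.5},
    {"tx": -0.15, "ty": 0.4, "tz": 0, "yaw": -0.35, "claw": 8.5},
    {"tx": -0.15, "ty": 0.4, "tz": 0, "yaw": -0.35, "claw": 8.5},
    {"tx": -0.15, "ty": 0.4, "tz": 0, "yaw": -0.35, "claw": 8.5},
    {"tx": -0.15, "ty": 0.4, "tz": 0, "yaw": -0.35, "claw": 8.5},
    {"tx": -0.15, "ty": 0.4, "tz": 0, "yaw": -0.35, "claw": 8.5},
    {"tx": -0.15, "ty": 0.4, "tz": 0, "yaw": -0.35, "claw": 8.5},
    {"tx": -0.15, "ty": 0.4, "tz": 0, "yaw": -0.35, "claw": 8.5},
    {"tx": -0.15, "ty": 0.4, "tz": 0, "yaw": -0.35, "claw": 8.5},
    {"tx": -0.15, "ty": 0.4, "tz": 0, "yaw": -0.35, "claw": 8.5},
    {"tx": -0.15, "ty": 0.4, "tz": 0, "yaw": -0.35, "claw": 8.5},
    {"tx": -0.15, "ty": 0.4, "tz": 0, "yaw": -0.35, "claw": 8.5},
    {"tx": -0.15, "ty": 0.4, "tz": 0, "yaw": -0.35, "claw": 8.5},
    {"tx": -0.15, "ty": 0.4, "tz": 0, "yaw": -0.35, "claw": 8.5},
    {"tx": -0.15, "ty": 0.4, "tz": 0, "yaw": -0.35, "claw": 8.5},
    {"tx": -0.15, "ty": 0.4, "tz": 0, "yaw": -0.35, "claw": 8.5},
    {"tx": 0, "ty": 0, "tz": 0, "yaw": 0, "claw": 8.5}
  ]
}}

```text
time_s: 4.85
position: [0.6343, -0.0567, 0.0331]
tool_rot: [[-0.129, 0.992, 0.002], [0.992, 0.129, -0.001], [-0.001, 0.002, -1.0]]
ft_force: [2.3, -3.3, 2.2]
grip_width: 0.0845
gripper_force: 1.7
```

```bash
cat > tr.py <<'E'
from h import *
import sys
for n in('top','scene'):
    im,d,m,f=cam(n); cv2.imwrite(f'pics/{n}_{sys.argv[1]}.png',im[...,::-1])
    P=pts(d,m,f); X,Y,Z=P[...,0],P[...,1],P[...,2]
    hsv=cv2.cvtColor(im,cv2.COLOR_RGB2HSV); warm=(hsv[...,0]<28)&(hsv[...,1]>70)
    w=warm&(Z>.003)&(Z<.05)&(Y<.082)&(Y>-.15)&(X>.515)&(X<.735)
    k,lab,st,c=cv2.connectedComponentsWithStats(w.astype(np.uint8)); i=1+np.argmax(st[1:,4])
    r=cv2.minAreaRect((P[lab==i][:,:2]*1000).astype(np.float32)); print(n,np.round(r[0]),np.round(r[1]),r[2],np.round(cv2.boxPoints(r)).tolist())
print(env.observe()['time_s'],env.observe()['ft_force'])
E
python3 tr.py p1
```

```text
top [624.  11.] [169. 119.] 7.232131481170654 [[533.0, 60.0], [548.0, -58.0], [716.0, -37.0], [701.0, 81.0]]
scene [582.  15.] [ 95. 129.] 7.62017297744751 [[526.0, 73.0], [544.0, -55.0], [638.0, -43.0], [620.0, 86.0]]
4.95 [ 1.68987529 -3.35880249  2.82318431]
```

Call:
{"op": "servo_tool", "data": {
  "steps": [
    {"tx": -0.04, "ty": 0.3, "tz": 0, "yaw": 0, "claw": 8.5},
    {"tx": -0.04, "ty": 0.3, "tz": 0, "yaw": 0, "claw": 8.5},
    {"tx": -0.04, "ty": 0.3, "tz": 0, "yaw": 0, "claw": 8.5},
    {"tx": -0.03, "ty": 0.2, "tz": 0, "yaw": 0, "claw": 8.5},
    {"tx": -0.03, "ty": 0.2, "tz": 0, "yaw": 0, "claw": 8.5},
    {"tx": 0, "ty": 0, "tz": 0, "yaw": 0, "claw": 8.5}
  ]
}}

```text
time_s: 5.55
position: [0.6324, -0.0439, 0.0328]
tool_rot: [[-0.129, 0.992, 0.001], [0.992, 0.129, -0.001], [-0.001, 0.001, -1.0]]
ft_force: [1.3, -4.3, 4.5]
grip_width: 0.085
gripper_force: 2.5
```

Call:
{"op": "servo_tool", "data": {
  "steps": [
    {"tx": -0.01, "ty": 0.1, "tz": 0, "yaw": 0, "claw": 8.5},
    {"tx": -0.01, "ty": 0.1, "tz": 0, "yaw": 0, "claw": 8.5},
    {"tx": -0.01, "ty": 0.1, "tz": 0, "yaw": 0, "claw": 8.5},
    {"tx": -0.01, "ty": 0.1, "tz": 0, "yaw": 0, "claw": 8.5}
  ]
}}

```text
time_s: 5.95
position: [0.6324, -0.0436, 0.0329]
tool_rot: [[-0.129, 0.992, 0.002], [0.992, 0.129, -0.007], [-0.007, 0.001, -1.0]]
ft_force: [1.1, -25.8, 2.1]
grip_width: 0.0852
gripper_force: 13.1
```

Call:
{"op": "servo_tool", "data": {
  "steps": [
    {"tx": 0.1, "ty": -0.6, "tz": 0, "yaw": 0, "claw": 8.5},
    {"tx": 0.3, "ty": -2.5, "tz": 0, "yaw": 0, "claw": 8.5},
    {"tx": 0.3, "ty": -2.5, "tz": 0, "yaw": 0, "claw": 8.5},
    {"tx": 0, "ty": 0, "tz": 5, "yaw": 0, "claw": 0},
    {"tx": 0, "ty": 0, "tz": 5, "yaw": 0, "claw": 0},
    {"tx": 0, "ty": 0, "tz": 5, "yaw": 0, "claw": 0},
    {"tx": 0, "ty": 0, "tz": 5, "yaw": 0, "claw": 0},
    {"tx": 0, "ty": 0, "tz": 2, "yaw": 0, "claw": 0}
  ]
}}

```text
time_s: 6.75
position: [0.639, -0.0949, 0.2575]
tool_rot: [[-0.13, 0.992, 0.006], [0.992, 0.13, -0.001], [-0.002, 0.006, -1.0]]
ft_force: [0.3, 0.4, -0.5]
grip_width: 0.0117
gripper_force: 0.0
```

```bash
python3 tr.py p2; python3 - <<'E'
import cv2,numpy as np
a=cv2.imread('pics/top_p2.png')[160:280,280:480]; b=cv2.imread('pics/scene_p2.png')[175:270,280:440]
a=cv2.resize(a,(667,400),interpolation=cv2.INTER_CUBIC)
im,b=None,cv2.resize(b,(674,400),interpolation=cv2.INTER_CUBIC)
o=np.vstack([a,b[:,:667]]); cv2.imwrite('pics/c2.png',cv2.convertScaleAbs(cv2.resize(o,(500,600)),alpha=1.4))
E
```

```text
top [622.  28.] [169. 119.] 7.333053112030029 [[530.0, 76.0], [546.0, -42.0], [714.0, -20.0], [699.0, 98.0]]
scene [579.  23.] [ 90. 119.] 7.98270320892334 [[525.0, 75.0], [542.0, -42.0], [632.0, -30.0], [615.0, 88.0]]
6.85 [-0.2350206   0.20258766 -0.59999158]
```

View pics/c2.png

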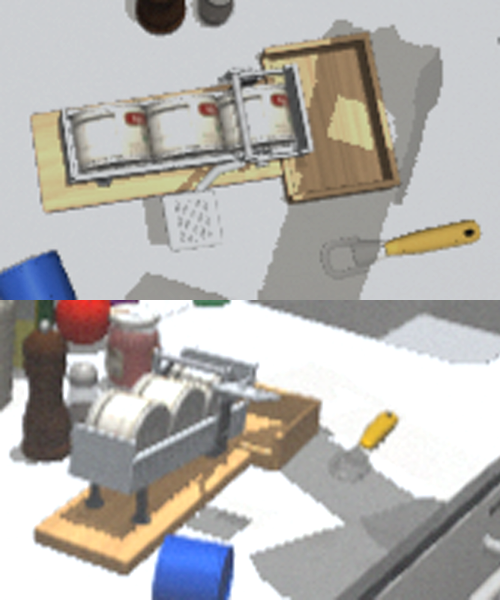

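The tray now butts against the board's front end, square to it and centred under the lip (upper crop: the tray edge at about x 285 meets the board). The opener and other items are untouched. Next is the pad.

Call:
{"op": "servo_tool", "data": {
  "steps": [
    {"tx": -1, "ty": 2, "tz": 0, "yaw": 0, "claw": 0},
    {"tx": -2, "ty": 4, "tz": 0, "yaw": 0, "claw": 0},
    {"tx": -2, "ty": 4, "tz": 0, "yaw": 0, "claw": 0},
    {"tx": -2, "ty": 4, "tz": 0, "yaw": 0, "claw": 0},
    {"tx": -2, "ty": 4, "tz": 0, "yaw": 0, "claw": 0},
    {"tx": -2, "ty": 4, "tz": 0, "yaw": 0, "claw": 0},
    {"tx": -2, "ty": 4, "tz": 0, "yaw": 0, "claw": 0},
    {"tx": -0.5, "ty": 1.8, "tz": 0, "yaw": 0, "claw": 0},
    {"tx": 0, "ty": 0, "tz": -3, "yaw": 0, "claw": 0},
    {"tx": 0, "ty": 0, "tz": -3, "yaw": 0, "claw": 0},
    {"tx": 0, "ty": 0, "tz": -1, "yaw": 0, "claw": 0},
    {"tx": 0, "ty": 0, "tz": 0, "yaw": 0, "claw": 0}
  ]
}}

```text
time_s: 8.05
position: [0.5026, 0.1827, 0.1804]
tool_rot: [[-0.129, 0.992, -0.005], [0.992, 0.129, -0.0], [0.0, -0.005, -1.0]]
ft_force: [-0.2, -0.2, -0.1]
grip_width: 0.0001
gripper_force: 0.0
```

```bash
python3 - <<'E'
from h import *
im,d,m,f=cam('scene'); o=cv2.resize(im[150:270,280:440,::-1],(800,600),interpolation=cv2.INTER_CUBIC); cv2.imwrite('pics/c3.png',cv2.convertScaleAbs(o,alpha=1.4))
E
```

```text
(no output)
```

View pics/c3.png

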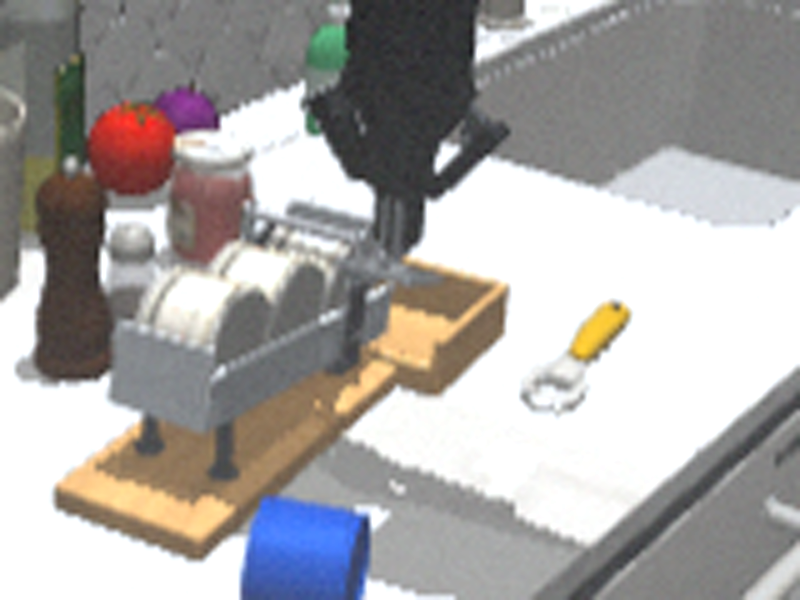

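The closed fingertips hover just above the pad at crop (400,250). The knuckles spread sideways towards the tins, so I'll turn the gripper a quarter turn to keep clear of them before pressing.

Call:
{"op": "servo_tool", "data": {
  "steps": [
    {"tx": 0, "ty": 0, "tz": 0, "yaw": 5, "claw": 0},
    {"tx": 0, "ty": 0, "tz": 0, "yaw": 8, "claw": 0},
    {"tx": 0, "ty": 0, "tz": 0, "yaw": 8, "claw": 0},
    {"tx": 0, "ty": 0, "tz": 0, "yaw": 8, "claw": 0},
    {"tx": 0, "ty": 0, "tz": 0, "yaw": 8, "claw": 0},
    {"tx": 0, "ty": 0, "tz": 0, "yaw": 8, "claw": 0},
    {"tx": 0, "ty": 0, "tz": 0, "yaw": 8, "claw": 0},
    {"tx": 0, "ty": 0, "tz": 0, "yaw": 8, "claw": 0},
    {"tx": 0, "ty": 0, "tz": 0, "yaw": 8, "claw": 0},
    {"tx": 0, "ty": 0, "tz": 0, "yaw": 8, "claw": 0},
    {"tx": 0, "ty": 0, "tz": 0, "yaw": 8, "claw": 0},
    {"tx": 0, "ty": 0, "tz": 0, "yaw": 5, "claw": 0},
    {"tx": 0, "ty": 0, "tz": -1, "yaw": 0, "claw": 0},
    {"tx": 0, "ty": 0.1, "tz": -0.5, "yaw": 0, "claw": 0},
    {"tx": 0, "ty": 0, "tz": 0, "yaw": 0, "claw": 0}
  ]
}}

```text
time_s: 9.6
position: [0.5036, 0.1838, 0.167]
tool_rot: [[-0.992, -0.127, -0.0], [-0.127, 0.992, 0.0], [0.0, 0.0, -1.0]]
ft_force: [0.8, -0.6, 0.8]
grip_width: -0.0001
gripper_force: 0.6
```

Call:
{"op": "servo_tool", "data": {
  "steps": [
    {"tx": 0, "ty": 0.3, "tz": -0.6, "yaw": 0, "claw": 0},
    {"tx": 0, "ty": 0.3, "tz": -0.6, "yaw": 0, "claw": 0},
    {"tx": 0, "ty": 0.2, "tz": -0.6, "yaw": 0, "claw": 0},
    {"tx": 0, "ty": 0.2, "tz": -0.6, "yaw": 0, "claw": 0},
    {"tx": 0, "ty": 0.1, "tz": -0.6, "yaw": 0, "claw": 0},
    {"tx": 0, "ty": 0.1, "tz": -0.6, "yaw": 0, "claw": 0},
    {"tx": 0, "ty": 0, "tz": -0.6, "yaw": 0, "claw": 0},
    {"tx": 0, "ty": 0, "tz": -0.6, "yaw": 0, "claw": 0},
    {"tx": 0, "ty": 0, "tz": -0.6, "yaw": 0, "claw": 0},
    {"tx": 0, "ty": -0.1, "tz": -0.6, "yaw": 0, "claw": 0},
    {"tx": 0, "ty": -0.1, "tz": -0.6, "yaw": 0, "claw": 0},
    {"tx": 0, "ty": 0, "tz": -0.3, "yaw": 0, "claw": 0}
  ]
}}

```text
time_s: 10.8
position: [0.5038, 0.1937, 0.0985]
tool_rot: [[-0.992, -0.129, 0.001], [-0.129, 0.992, -0.0], [-0.001, -0.0, -1.0]]
ft_force: [-7.3, -2.4, 27.0]
grip_width: -0.0001
gripper_force: 11.8
```

Call:
{"op": "servo_tool", "data": {
  "steps": [
    {"tx": 0, "ty": 0, "tz": -0.1, "yaw": 0, "claw": 0},
    {"tx": 0, "ty": 0, "tz": 0, "yaw": 0, "claw": 0},
    {"tx": 0, "ty": 0, "tz": 0, "yaw": 0, "claw": 0}
  ]
}}

```text
time_s: 11.1
position: [0.5038, 0.1937, 0.0987]
tool_rot: [[-0.992, -0.129, 0.002], [-0.129, 0.992, 0.0], [-0.002, -0.0, -1.0]]
ft_force: [-6.2, -2.4, 18.4]
grip_width: 0.0
gripper_force: 8.0
```

```bash
python3 - <<'E'
from h import *
a=cam('top')[0][160:280,280:480,::-1]; b=cam('scene')[0][165:260,280:440,::-1]
o=np.vstack([cv2.resize(x,(500,300),interpolation=cv2.INTER_CUBIC) for x in(a,b)]); cv2.imwrite('pics/c4.png',cv2.convertScaleAbs(o,alpha=1.4))
s=env.observe(); print(s['position'],s['ft_force'],s['time_s'])
E
```

```text
[0.50379078 0.19373365 0.09874338] [-6.13856307 -1.88198461 18.77927011] 11.2
```

View pics/c4.png

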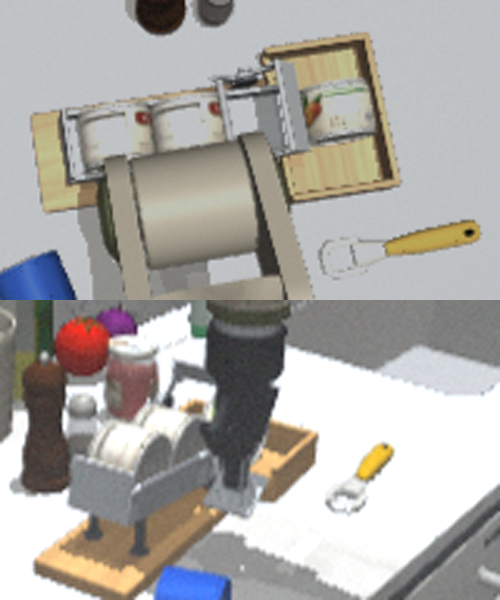

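The first tin lies in the tray at crop (340,105), and tins 2 and 3 are held on the chute. I'll press a little more to confirm the stop, then let the pad up.

Call:
{"op": "servo_tool", "data": {
  "steps": [
    {"tx": 0, "ty": 0, "tz": -0.2, "yaw": 0, "claw": 0},
    {"tx": 0, "ty": 0, "tz": -0.2, "yaw": 0, "claw": 0},
    {"tx": 0, "ty": 0, "tz": 0, "yaw": 0, "claw": 0}
  ]
}}

```text
time_s: 11.5
position: [0.504, 0.1937, 0.0977]
tool_rot: [[-0.992, -0.129, 0.005], [-0.129, 0.992, -0.0], [-0.005, -0.001, -1.0]]
ft_force: [-14.8, -5.0, 46.5]
grip_width: -0.0001
gripper_force: 20.3
```

Force rose to 46 N over 1 mm, so the pad is on its stop. Releasing now.

Call:
{"op": "servo_tool", "data": {
  "steps": [
    {"tx": 0, "ty": 0, "tz": 0.8, "yaw": 0, "claw": 0},
    {"tx": 0, "ty": 0, "tz": 1.2, "yaw": 0, "claw": 0},
    {"tx": 0, "ty": 0, "tz": 1.2, "yaw": 0, "claw": 0},
    {"tx": 0, "ty": 0, "tz": 1.2, "yaw": 0, "claw": 0},
    {"tx": 0, "ty": 0, "tz": 1.2, "yaw": 0, "claw": 0},
    {"tx": 0, "ty": 0, "tz": 1.2, "yaw": 0, "claw": 0},
    {"tx": 0, "ty": 0, "tz": 1.2, "yaw": 0, "claw": 0},
    {"tx": 0, "ty": 0, "tz": 2, "yaw": 0, "claw": 0},
    {"tx": -1, "ty": 0, "tz": 4, "yaw": 0, "claw": 0},
    {"tx": -3, "ty": 0, "tz": 4, "yaw": 0, "claw": 0},
    {"tx": -4, "ty": 0, "tz": 0, "yaw": 0, "claw": 0},
    {"tx": -4, "ty": 0, "tz": 0, "yaw": 0, "claw": 0},
    {"tx": 0, "ty": 0, "tz": 0, "yaw": 0, "claw": 0},
    {"tx": 0, "ty": 0, "tz": 0, "yaw": 0, "claw": 0},
    {"tx": 0, "ty": 0, "tz": 0, "yaw": 0, "claw": 0},
    {"tx": 0, "ty": 0, "tz": 0, "yaw": 0, "claw": 0}
  ]
}}

```text
time_s: 13.1
position: [0.3844, 0.1936, 0.2731]
tool_rot: [[-0.992, -0.128, -0.0], [-0.128, 0.992, -0.0], [0.0, -0.0, -1.0]]
ft_force: [-0.4, 0.2, -0.3]
grip_width: -0.0005
gripper_force: 0.0
```

```bash
python3 tr.py p3; python3 - <<'E'
from h import *
a=cam('top')[0][160:280,280:480,::-1]; b=cam('scene')[0][165:260,280:440,::-1]
o=np.vstack([cv2.resize(x,(500,300),interpolation=cv2.INTER_CUBIC) for x in(a,b)]); cv2.imwrite('pics/c5.png',cv2.convertScaleAbs(o,alpha=1.4))
s=env.observe(); print(s['position'],s['ft_force'],s['time_s'])
E
```

```text
top [623.  27.] [169. 118.] 7.1425299644470215 [[531.0, 75.0], [546.0, -42.0], [714.0, -21.0], [699.0, 96.0]]
scene [568.  21.] [ 70. 121.] 6.677813529968262 [[526.0, 77.0], [540.0, -43.0], [610.0, -35.0], [596.0, 85.0]]
13.2 [-0.78314018  0.35900349 -0.51338221]
[0.38393866 0.19368041 0.27309337] [ 0.38092305 -0.39567931  0.47414251] 13.3
```

View pics/c5.png

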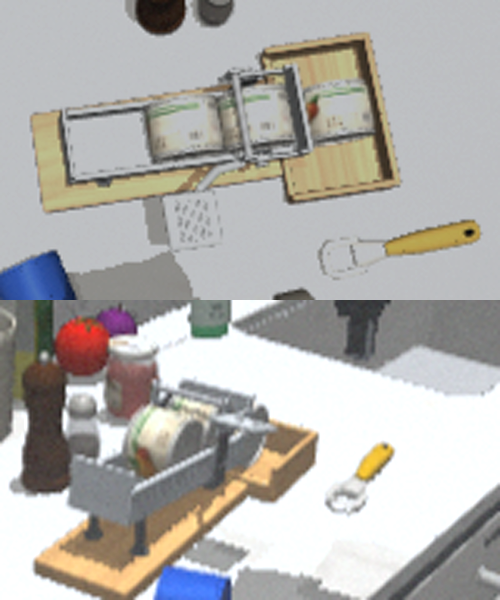

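The pad is up. Tin 2 is at the gate, tin 3 is behind it, and tin 1 is in the tray at crop (340,110). I'll check whether the tin's impact shifted the tray.

```bash
python3 - <<'E'
from h import *
a=cv2.imread('pics/top_p2.png',0).astype(np.float32); b=cv2.imread('pics/top_p3.png',0).astype(np.float32)
for l,(r0,r1,c0,c1) in dict(tray_rear_far=(171,188,415,436),tray_far=(170,186,383,436),tray_near=(226,242,392,420),rack_rear=(200,246,290,306),board_near=(226,245,290,340)).items():
    p,q=a[r0:r1,c0:c1],b[r0:r1,c0:c1]
    print(l,cv2.phaseCorrelate(p,q,cv2.createHanningWindow((c1-c0,r1-r0),cv2.CV_32F)))
E
```

```text
tray_rear_far ((0.025982652293146558, 0.11960007259707695), 1.0152780777878232)
tray_far ((0.007411878047875575, 0.025268324112461826), 0.905822840001848)
tray_near ((0.020976985342070265, -0.2471565722662632), 0.6818554590145747)
rack_rear ((-0.07940314387452219, 0.022187832823750142), 1.0189478887865941)
board_near ((-0.0361593749909801, -0.0407599358269497), 0.989907652080059)
```

The tray has shifted less than 0.1 px (about 0.2 mm), so it is still snug.

```bash
python3 -c "
from rig import env
print(env.close_job())"
```

```text
the job is handed in; nothing more can be done
None
```

The job is handed in at about 13 s on the robot's clock: the tray is snug against the rack's foot, one tin is in it, the pad is back up and the gate is holding the second tin; the verdict was not shown.

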